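Lock the bayonet filter cover and open the line

ROBOT

A 6-joint arm with a two-finger parallel gripper is mounted at the origin on the work surface. World frame = base frame: x ahead of the robot, y to its left, z up, the work surface at z = 0. Lengths are in mm, angles in rad, forces in N, time in s.
With the tool pointing down it reaches from about 300 to 950 mm from the base axis. Payload 3.1 kg.
Tool frame: the origin (TCP) lies on the centre line of the jaws, within the pads' length; the fingertips stand 14 mm ahead of it and the grasp point (between the pads) lies 5 mm behind it; z points along the fingers, y is the direction in which the jaws open and shut (so a half turn about z gives the same grasp; the last joint's range is limited). The gripper opens to 85 mm and grips with 20 to 120 N. Pads are 22 mm wide; open, the fingers measure 114 mm over their backs; the gripper's body (76 mm by 85 mm) begins 54 mm behind the grasp point. The pads swing forward as they close: fully open they stand 13 mm farther back than shut.
Start: joints at [-1.266, 0.308, 1.634, -0, 1.2, -0.07], TCP at [228.778, -581.629, 245.272] pointing down, gripper open.
Joint ranges: [-3.06, 3.06], [-0.79, 1.96], [0.05, 2.63], [-1.19, 4.34], [0.05, 2.64], [-2.94, 2.94]. Speed limits (rad/s): [2.79, 2.79, 3.14, 3.14, 3.14, 3.14].

INTERFACE

Orientations are given as a unit quaternion [x, y, z, w].
In Python, from cell import r gives the robot as it stands.
- The arm moves only by the tool send_rows, never from a script. Its argument "plan" is text: rows parted by semicolons, each of 4 numbers parted by spaces: the shift along the tool's x, y, z in cm, then the turn about the tool's z in degrees. A call has 1 to 20 rows; each row shifts and turns the commanded pose from where the row before left it, along the tool's axes as they then stand; what a row does not reach is not made up. A row lasts 1/8 s, in which the tool goes at most 62.5 mm and 10.7 degrees, less where a joint would pass 70% of its speed; a pose out of reach is approached as far as the arm can. A call is refused whole if a number of a shift passes 6.25 or a number of a turn 10.7, either way. A call with a gripper value outside its range is refused whole. "gripper" is the closure, from -1 (fully open) to 1 (shut), so that 0 is half open, set as the call begins (left out, the last holds). The fingers move at their own pace and stop on an object; "squeeze" is the grip in N (left out, the last holds). Time passes only in rows, so rows that do not move let the fingers close. It gives the time, the measured TCP pose, the force and the opening at its end, in the units of the state.
- r.sense(): the state, without advancing time (a new reading comes with each control period).
- r.grab_frame(name): name is "scene" or "top" or "wrist"; returns the picture (384x512x3 uint8, red, green, blue); there is no depth.
- r.calibration(name): a dict with "vertical_fov" (degrees; the focal length in pixels is half the picture's height over the tangent of half this angle, whatever the lens; pixels are square), "cx", "cy" (the principal point, pixels), "cam_to_world" (4x4, takes a point from camera to world coordinates); the wrist camera has in their place "hand_eye" (4x4, takes a point from camera to tool coordinates, whose origin is the TCP and whose axes are the flange's). Camera axes: x right, y up, looking along -z (the intrinsics and any distortion apply to the point x, -y, -z); pixel columns grow to the right and rows downward; lengths in mm; the calibration is good to about 2 mm. The wrist camera is an equidistant fisheye: a pixel r from the principal point sees the ray r / f radians off the axis. A picture is of the moment at which its call begins: read the wrist's pose just before it. calibration takes no time and is no camera call.
- r.close_job(): hands the job in, once; it reports no verdict.
The state is a dict: "time_s": time; "joint_positions": joint angles; "dq": joint speeds; "tau": joint torques, N m; "ee_pos": TCP position; "tcp_rot": TCP orientation; "ft_force": force on the tool from outside, world axes, zero at the start; "torque": the same for the moment, N m; "gripper_width": finger opening in mm.
Only numpy, scipy, OpenCV 4.12 (cv2) and the standard library are available. Lean on these libraries where they do the work, as an engineer would, in place of code of your own. Each camera call takes 0.05 s, during which the arm holds its last target.

TASK

The filter element of the grey rinse unit has just been changed and its blue bayonet cover only sits loosely in place. With both red-handled valves still shut, press the cover down against its spring and, without forcing it, turn it clockwise a quarter turn until it springs up into its notches and stays locked; only then swing both valve levers fully open, in line with the pipe. Leave the other things on the bench alone.

Things in the scene. Friction and masses are not known exactly. Their poses are not given: they have to be found in the camera images.
- unit: Rinse unit, fixed: grey cabinet base 170 (x) x 460 (y) x 50 mm high, filter housing in its middle, straight pipe along its y axis (axis 100 mm above the bench, 25 mm diameter) with a ball valve 140 mm to either side. Origin: on the bench under the housing's axis, z up; x points away from the robot, turned up to 15 degrees either way.
- head (a point): On the filter housing's axis, on the shoulder 118 mm above the bench. Aluminium head: outer radius 67 mm, open bore of radius 38.5 mm for the cover's spigot, flat shoulder round it. On the shoulder stands a crown 22 mm high (top 140 mm above the bench), inner radius 48 mm. A small gauge stands at the head's +x side, lower than the shoulder.
- gap (a point): Top middle of one of the crown's two gaps, on the unit's +x side at radius 55 mm (the other is opposite, on -x). Each gap is open over 26 degrees either side of that axis; the cover's ears go down through them to the shoulder. Ears can only turn clockwise seen from above, under the crown's lips (underside 130 mm above the bench).
- notch (a point): Notch of one lip, on the unit's -y side at radius 55 mm (the other is opposite, on +y): from 68 to 110 degrees clockwise past a gap's middle the lip's underside is 4.5 mm higher, 134.5 mm above the bench. A solid stop ends the travel there; an ear in the notch has about 4 degrees of play either side of the unit's y axis.
- cover: Loose blue bayonet cover, 0.3 kg, on a spring. Origin: centre of the disc's underside, z up. Disc radius 43 mm, black spigot below it (radius 36, 20 mm long). At the start its x axis lies along unit x within 5 degrees, ears in the gaps, origin about 133 mm above the bench. Locked: its x along unit y, origin about 126 mm above the bench; it cannot turn back. It looks the same after half a turn.
- cover_face (a point): Centre of the disc's top face, 14 mm above the cover's origin. Pressing takes about 1 N per mm: at 11 to 12 N the origin is below 122 mm and the ears pass under the lips; at 118 mm it bottoms. Held down there, it turns clockwise; past about 86 degrees from the gaps the ears rise into the notches; stop at 94 degrees. Let go sooner, it rises only to 122 mm and is not locked.
- bar (a point): Top centre of the cover's upright grip bar, 44 mm above the cover's origin. The bar runs along the cover's x axis, over the ears' line: 84 mm long, 18 mm wide, 30 mm high from the disc's face, with black ribs. The disc's face is free beside it, so fingertips can press there on both sides of the bar and turn it.
- ear (a point): Top of the ear on the cover's +x side at radius 55 mm, with a white mark; the other is opposite. Ears are 28 mm wide, 8 mm thick (0 to 8 mm above the cover's origin), reaching to radius 60 mm.
- left_valve (a joint): Lever of the valve on the unit's +y side, rad: 0 = shut (lever square to the pipe, pointing to the unit's +x), 1.571 = fully open (lever along the pipe, pointing away from the housing to the unit's +y; it swings anticlockwise seen from above). Stays where it is left; friction about 3 N at the grip.
- right_valve (a joint): Lever of the valve on the unit's -y side, rad: 0 = shut (pointing to the unit's +x), 1.571 = fully open (pointing to the unit's -y; swings clockwise seen from above). Stays where it is left; friction about 3 N at the grip.
- left_valve_tip (a point): On the red grip of the left lever, 80 mm from its stem, at mid-thickness, 150 mm above the bench. The grip runs from 27 to 95 mm from the stem, 21 mm wide, 12 mm thick. The pipe's top is 38 mm lower.
- right_valve_tip (a point): The same point on the right lever.
- left_valve_stem (a point): Turning axis of the left lever, at the lever's height.
- right_valve_stem (a point): Turning axis of the right lever, at the lever's height.
- screwdriver: Bystander: green-handled screwdriver, 150 mm long, lying on the unit's deck in front of the left pipe, along its x axis.
- wrench: Bystander: steel spanner, 150 mm long, lying on the unit's deck in front of the right pipe, along its x axis.
- old_element: Bystander: used filter element standing in the steel tray at the right, 62 mm diameter, 120 mm high; origin under its base.
- old_seal: Bystander: black rubber ring, 76 mm diameter, in the same tray.
- rinse_bottle: Bystander: white bottle with red cap at the left, 68 mm diameter, 170 mm high.
- jar: Bystander: glass jar with black lid at the left, 76 mm diameter, 85 mm high.
- element_carton: Bystander: cardboard carton 75 x 75 x 135 mm standing at the right.

How it is judged (in metres and radians):
On the way, in this order (a step that is already met when the one before it is completed fails the run):
1. the cover is locked in its notches while both valves are still shut (angle between the x axis of cover and the y axis of unit, either way round below 0.15 rad and z of cover in the frame of unit between 0.1235 and 0.1285 m and horizontal distance between cover and head below 0.005 m and angle between cover's own z axis and vertical below 0.06 rad and value of joint each of left_valve, right_valve below 0.3 rad), for 0.3 s.
2. both valves are fully open, the cover still locked (angle between the x axis of cover and the y axis of unit, either way round below 0.15 rad and z of cover in the frame of unit between 0.1235 and 0.1285 m and horizontal distance between cover and head below 0.005 m and angle between cover's own z axis and vertical below 0.06 rad and value of joint each of left_valve, right_valve above 1.4 rad), for 0.2 s.
At the end, for the whole second after the job is handed in: The cover is locked: its ears lie along the pipe (within 0.15 rad), up in the notches (origin 123.5 to 128.5 mm above the bench), upright within 0.06 rad, within 5 mm of the housing's axis and at rest; both levers are open beyond 1.40 rad of 1.571 (all of step 2 and linear speed of cover below 0.02 m/s); the robot touches nothing.
It fails at once if a valve is opened (beyond 0.35 rad) while the cover is not locked (value of joint any of left_valve, right_valve above 0.35 rad and not (angle between the x axis of cover and the y axis of unit, either way round below 0.3 rad and z of cover in the frame of unit between 0.117 and 0.13 m and horizontal distance between cover and head below 0.005 m and angle between cover's own z axis and vertical below 0.06 rad)).
It fails at once if the cover is forced against the housing with over 150 N (twisted without being pressed down, or wrenched against its stop) (contact force between cover and unit above 150 N).
It fails at once if another thing on the bench is moved by more than 25 mm (distance of any of screwdriver, wrench, old_element, old_seal, rinse_bottle, jar, element_carton from where it was at the start of the episode above 0.025 m).
It fails at once if a standing thing is tipped (angle between any of old_element, rinse_bottle, jar, element_carton's own z axis and vertical above 0.3 rad).
It also fails if it takes over 58 s, if anything falls off the work surface, if the arm or the gripper's body presses on something with over 40 N, if the wrist force passes 120 N, or if a joint passes its speed limit or range.

## Working session

There is one attempt and no reset: what is moved stays moved. The work goes in short steps, Python scripts to look and compute and a tool call to move; the robot and the scene stay as the last step left them, time stands still between calls to the robot, and variables do not carry over. Pictures are saved under pics/ and viewed, and the job is handed in when it is done.

Besides the shell and the picture viewer there is one more tool, called after "Emit:" as name(argument=value, ...) on one line, values as JSON. send_rows: Moves the arm, as the interface text tells. Its arguments: {"type":"object","properties":{"plan":{"type":"string"},"gripper":{"type":"number"},"squeeze":{"type":"number"}},"required":["plan"]}

```bash
ls; mkdir -p pics
python3 - <<'E'
from cell import r
import cv2,numpy as np
s=r.sense();print(s)
for n in("scene","top"):
    cv2.imwrite(f"pics/{n}0.png",r.grab_frame(n)[:,:,::-1]); print(n,r.calibration(n))
print(r.calibration("wrist"))
E
```

```text
pics
{'time_s': 0.0, 'joint_positions': array([-1.26571255e+00,  3.09024241e-01,  1.63520527e+00, -4.70140874e-06,
        1.19968896e+00, -6.96569712e-02]), 'dq': array([ 1.25575199e-04,  1.10494850e-03, -6.18897813e-04,  1.16724603e-03,
       -5.36262535e-05,  6.08373263e-04]), 'tau': array([ 1.12555546e-03, -4.15246224e+01, -2.76663691e+01, -1.04656315e-04,
        1.01437949e-02, -7.79472145e-06]), 'ee_pos': array([ 228.5279924 , -580.86532388,  244.02614068]), 'tcp_rot': array([ 9.82496644e-01,  1.86276654e-01, -1.38748510e-04, -1.15460352e-03]), 'ft_force': array([ 0.079207  ,  0.03077844, -0.35750252]), 'torque': array([ 0.02758034, -0.04420549, -0.02297536]), 'gripper_width': 85.67632975161483}
scene {'vertical_fov': 49.59322744982927, 'cx': 248.05712278183182, 'cy': 191.32771235278312, 'cam_to_world': array([[ 8.66225359e-01, -3.47017838e-01,  3.59488869e-01,
         9.71732473e+02],
       [ 4.99530314e-01,  5.85484085e-01, -6.38496556e-01,
        -7.90934294e+02],
       [ 1.10946831e-02,  7.32657496e-01,  6.80507091e-01,
         9.19281885e+02],
       [ 0.00000000e+0
[... 256 characters left out ...]
,
       [-9.99366304e-01, -3.23042032e-02, -1.49475066e-02,
        -2.91614590e+01],
       [-2.05043432e-02,  1.79202854e-01,  9.83598449e-01,
         1.34882697e+03],
       [ 0.00000000e+00,  0.00000000e+00,  0.00000000e+00,
         1.00000000e+00]])}
{'vertical_fov': 65.70646984690485, 'cx': 248.86753362416286, 'cy': 192.17625518669996, 'hand_eye': array([[ 7.29473173e-04,  9.62997529e-01,  2.69509233e-01,
         6.73330592e+01],
       [ 9.99999294e-01, -4.49714996e-04, -1.09977022e-03,
         4.55440786e-01],
       [-9.37873656e-04,  2.69509845e-01, -9.62997177e-01,
        -1.29599212e+02],
       [ 0.00000000e+00,  0.00000000e+00,  0.00000000e+00,
         1.00000000e+00]])}
```

View pics/scene0.png

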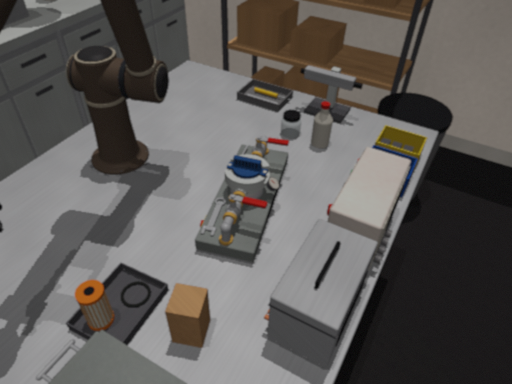

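View pics/top0.png

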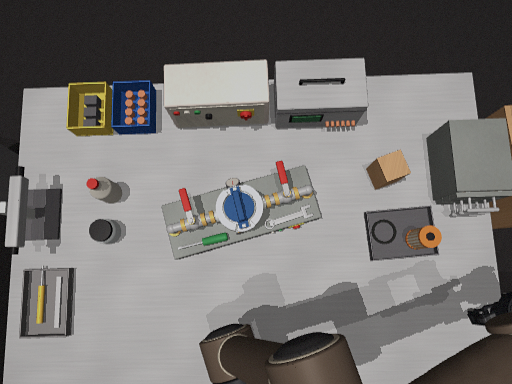

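The scene view shows the unit mid-bench with its blue cover at about (247,170). In the top view the cover is at (239,207), the left lever at (187,203), the right lever at (283,178), the screwdriver at (213,240) and the spanner at (290,217). Next I'll measure them.

```bash
cat > h.py <<'E'
from cell import r
import cv2,numpy as np
def ray(n,u,v):
    c=r.calibration(n);f=192/np.tan(np.radians(c["vertical_fov"]/2))
    M=c["cam_to_world"];d=M[:3,:3]@np.array([(u-c["cx"])/f,-(v-c["cy"])/f,-1]);return M[:3,3],d
def onz(n,u,v,z):
    o,d=ray(n,u,v);return o+d*(z-o[2])/d[2]
def proj(n,p):
    c=r.calibration(n);f=192/np.tan(np.radians(c["vertical_fov"]/2));M=c["cam_to_world"]
    q=M[:3,:3].T@(np.array(p)-M[:3,3]);return c["cx"]+f*q[0]/-q[2],c["cy"]-f*q[1]/-q[2]
def tri(a,b):
    o1,d1=ray(*a);o2,d2=ray(*b)
    t=np.linalg.lstsq(np.c_[d1,-d2],o2-o1,rcond=None)[0];p,q=o1+d1*t[0],o2+d2*t[1];return (p+q)/2,np.linalg.norm(p-q)
def masks(im):
    h=cv2.cvtColor(im,cv2.COLOR_RGB2HSV)
    red=((h[...,0]<6)|(h[...,0]>174))&(h[...,1]>150)&(h[...,2]>70)
    blue=(h[...,0]>100)&(h[...,0]<125)&(h[...,1]>120)&(h[...,2]>40)
    return red.astype(np.uint8),blue.astype(np.uint8)
def blobs(m,mn=20):
    n,l,st,c=cv2.connectedComponentsWithStats(m,connectivity=8)
    out=[]
    for i in range(1,n):
        if st[i,4]>=mn:
            cnt=cv2.findContours((l==i).astype(np.uint8),cv2.RETR_EXTERNAL,cv2.CHAIN_APPROX_NONE)[0][0]
            out.append((st[i,4],c[i].round(1),cv2.minAreaRect(cnt)))
    return out
E
python3 - <<'E'
from h import *
for n in("scene","top"):
    im=cv2.imread(f"pics/{n}0.png")[:,:,::-1].copy()
    for k,m in zip("RB",masks(im)):
        for b in blobs(m): print(n,k,b)
    x,y=(180,110) if n=="scene" else (155,150)
    cv2.imwrite(f"pics/{n}z.png",cv2.resize(im[y:y+150,x:x+175,::-1],None,fx=4.5,fy=4,interpolation=2) if 0 else cv2.resize(im[y:y+125,x:x+170,::-1],None,fx=4.6,fy=4.6,interpolation=2))
E
```

```text
scene R (np.int32(54), array([325.1, 104.6]), ((325.0, 104.5), (7.0, 8.0), 90.0))
scene R (np.int32(82), array([277.8, 141. ]), ((277.4923400878906, 141.06155395507812), (19.349416732788086, 4.2171807289123535), 7.125016689300537))
scene R (np.int32(163), array([254.3, 201.9]), ((254.11538696289062, 201.923095703125), (24.122283935546875, 6.864063739776611), 11.309932708740234))
scene B (np.int32(203), array([402.6, 165.5]), ((400.5413513183594, 163.68765258789062), (57.299434661865234, 31.65899085998535), 61.630950927734375))
scene B (np.int32(452), array([246.1, 167.3]), ((246.610107421875, 167.6021270751953), (37.081886291503906, 19.158973693847656), 11.888657569885254))
top R (np.int32(74), array([245.3, 114.6]), ((245.23532104492188, 114.9411849975586), (8.246211051940918, 10.6715669631958), 75.96376037597656))
top R (np.int32(158), array([281.4, 172.1]), ((281.35296630859375, 171.91177368164062), (22.313274383544922, 7.033533096313477), 75.96376037597656))
top R (np.int32(86), array([ 91.8, 183.2]), ((91.5, 183.5), (9.0, 9.0), 90.0))
top R (np.int32(157), array([184.6, 199.2]), ((184.5377197265625, 199.13206481933594), (22.252408981323242, 7.005387783050537), 74.05460357666016))
top B (np.int32(1687), array([132.7, 106.5]), ((133.0, 106.5), (53.0, 44.0), 90.0))
top B (np.int32(771), array([238.7, 206.8]), ((239.22377014160156, 206.75140380859375), (37.4620246887207, 29.062801361083984), 41.987213134765625))
```

```bash
ls pics
```

```text
scene0.png
scenez.png
top0.png
topz.png
```

View pics/topz.png

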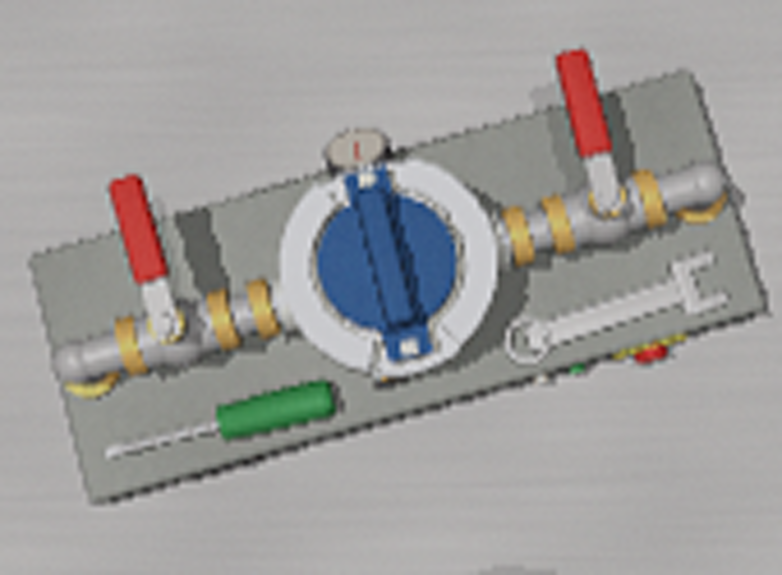

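View pics/scenez.png

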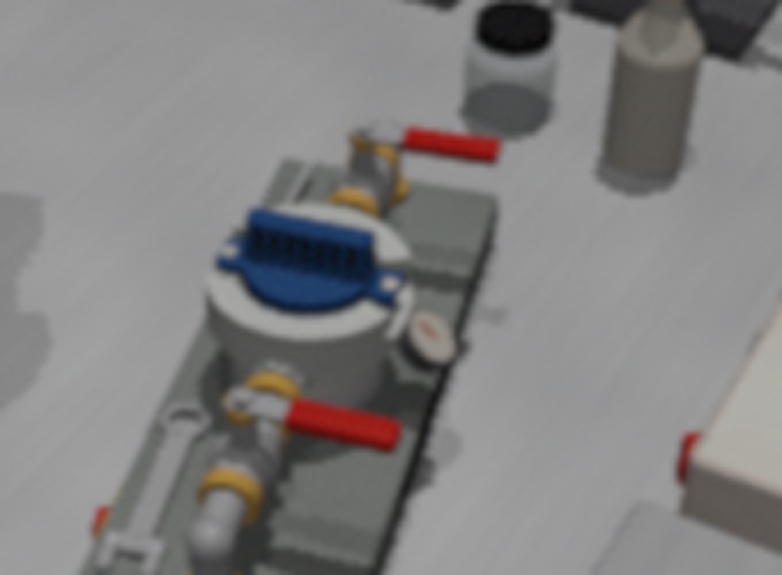

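The zoomed top view shows the ear marks at (369,178) and (410,347), and the deck corners at (30,255), (690,70), (767,312) and (97,503). I'll work out the unit's pose from these features and the levers.

Run:
```python
from h import *
np.set_printoptions(precision=1,suppress=True)
T=lambda a,b,z:onz("top",155+(a+.5)/4.6-.5,150+(b+.5)/4.6-.5,z)
L=onz("top",184.6,199.2,155);R=onz("top",281.4,172.1,155)
print("L,R",L,R,np.linalg.norm(L-R),"yaw",np.degrees(np.arctan2(-(L-R)[0],(L-R)[1])))
print("tri L",tri(("top",184.6,199.2),("scene",277.8,141.)),"tri R",tri(("top",281.4,172.1),("scene",254.3,201.9)))
C=[T(30,255,50),T(690,70,50),T(767,312,50),T(97,503,50)]
m=sum(C)/4;e=(C[0]+C[3]-C[1]-C[2])/2
print("deck",m,np.linalg.norm(e),"yaw",np.degrees(np.arctan2(-e[0],e[1])))
e1,e2=T(369,178,141),T(410,347,141);print("ears",e1,e2,(e1+e2)/2,np.linalg.norm(e1-e2),np.degrees(np.arctan2((e1-e2)[1],(e1-e2)[0])))
S=[T(165,325,150),T(608,198,150)];print("stems",S,np.linalg.norm(S[0]-S[1]),(S[0]+S[1])/2)
g=(L+R)/2; y=(L-R)/np.linalg.norm(L-R);x=np.array([y[1],-y[0],0]);print("centre from grips",g-61*x)
```

```text
L,R [527.3 177.9 155. ] [596.  -96.9 155. ] 283.268286578016 yaw 14.044924518084416
tri L (array([528.8, 179.4, 149.2]), np.float64(1.5016005896360665)) tri R (array([598.5, -96.4, 148.9]), np.float64(2.880436986615016))
deck [502.   24.6  50. ] 455.4524143391262 yaw 14.085355561040226
ears [556.3  36.8 141. ] [450.8  14.1 141. ] [503.5  25.4 141. ] 107.95283523180258 12.133756999347543
stems [array([467.9, 162.4, 150. ]), array([ 537.4, -109.8,  150. ])] 280.9389770170042 [502.7  26.3 150. ]
centre from grips [502.5  25.7 155. ]
```

The measurements agree. The housing centre is at about (502.7, 25.6), the unit's yaw is 14.0° and the cover's yaw is about 12.1°. The stems come out 281 mm apart against the 280 given. I'll plan the approach with the tool's x axis at 192°, which leaves joint 6 room for the quarter turn.

```bash
cat >> h.py <<'E'
from scipy.spatial.transform import Rotation as Ro
def pose():
    s=r.sense();return s["ee_pos"],Ro.from_quat(s["tcp_rot"]),s
def yaw():
    p,R,s=pose();x=R.as_matrix()[:,0];return np.degrees(np.arctan2(x[1],x[0]))
def plan(goal,gyaw,n,p=None,y=None):
    """rows: straight to goal (world) while turning to yaw; tool assumed straight down"""
    if p is None:p=pose()[0]
    if y is None:y=yaw()
    dt=-((gyaw-y+180)%360-180)
    d=(np.array(goal)-p)/10/n;out=[]
    for i in range(n):
        a=np.radians(y-dt/n*i);X=np.array([np.cos(a),np.sin(a)]);Y=np.array([np.sin(a),-np.cos(a)])
        out.append("%.2f %.2f %.2f %.1f"%(d[:2]@X,d[:2]@Y,-d[2],dt/n))
    return "; ".join(out)
def st():
    p,R,s=pose();M=R.as_matrix();print("t %.2f"%s["time_s"],"p",p.round(1),"yaw %.1f tilt %.1f"%(yaw(),np.degrees(np.arccos(-M[2,2]))),"F",s["ft_force"].round(1),"T",s["torque"].round(2),"w %.1f"%s["gripper_width"],"q",s["joint_positions"].round(2))
E
python3 -c "
from h import *
st();print(plan([502.7,25.5,245],191.6,16))"
```

```text
t 0.10 p [ 228.6 -580.9  244.1] yaw 21.5 tilt 0.1 F [-0.7  0.1 -1. ] T [-0.01 -0.01 -0.01] w 85.3 q [-1.27  0.31  1.64  0.    1.2  -0.07]
2.98 -2.90 -0.01 -10.6; 3.47 -2.30 -0.01 -10.6; 3.83 -1.62 -0.01 -10.6; 4.06 -0.89 -0.01 -10.6; 4.16 -0.12 -0.01 -10.6; 4.11 0.65 -0.01 -10.6; 3.92 1.40 -0.01 -10.6; 3.59 2.09 -0.01 -10.6; 3.15 2.72 -0.01 -10.6; 2.59 3.26 -0.01 -10.6; 1.94 3.68 -0.01 -10.6; 1.23 3.97 -0.01 -10.6; 0.48 4.13 -0.01 -10.6; -0.29 4.15 -0.01 -10.6; -1.05 4.02 -0.01 -10.6; -1.78 3.76 -0.01 -10.6
```

Emit:
send_rows(plan="3 -2.9 0 -10.6; 3.5 -2.3 0 -10.6; 3.8 -1.6 0 -10.6; 4.1 -0.9 0 -10.6; 4.2 -0.1 0 -10.6; 4.1 0.6 0 -10.6; 3.9 1.4 0 -10.6; 3.6 2.1 0 -10.6; 3.1 2.7 0 -10.6; 2.6 3.3 0 -10.6; 1.9 3.7 0 -10.6; 1.2 4 0 -10.6; 0.5 4.1 0 -10.6; -0.3 4.1 0 -10.6; -1 4 0 -10.6; -1.8 3.8 0 -10.6; 0 0 0 0; 0 0 0 0", gripper=0, squeeze=30)

```text
time_s: 2.35
ee_pos: [505.7, 23.0, 244.7]
tcp_rot: [-0.096, 0.995, -0.0, -0.001]
ft_force: [-0.3, -0.1, -0.4]
gripper_width: 42.8
```

Run:
```python
from h import *
st();cv2.imwrite("pics/w1.png",r.grab_frame("wrist")[:,:,::-1])
print(plan([502.7,25.5,245],192.1,2))
```

```text
t 2.35 p [505.7  23.  244.7] yaw -169.0 tilt 0.1 F [-0.3 -0.1 -0.4] T [-0.02 -0.    0.03] w 42.8 q [-0.04  0.08  1.91 -0.    1.16 -1.8 ]
0.12 0.17 -0.01 -0.6; 0.11 0.17 -0.01 -0.6
```

View pics/w1.png

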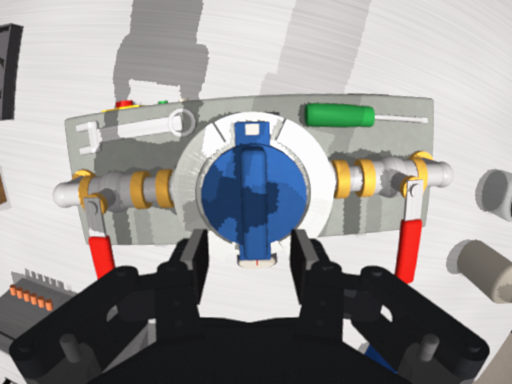

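The wrist view shows the bar upright between the fingers, at column 252 or so, with the near ear's white mark at (252,129). I'll cast wrist rays to cross-check the top-camera estimates.

```bash
cat >> h.py <<'E'
def wonz(u,v,z,p,R):
    c=r.calibration("wrist");f=192/np.tan(np.radians(c["vertical_fov"]/2))
    du,dv=u-c["cx"],v-c["cy"];rr=np.hypot(du,dv);th=rr/f;k=np.sin(th)/max(rr,1e-9)
    d=np.array([du*k,-dv*k,-np.cos(th)]);H=c["hand_eye"]
    o=R.apply(H[:3,3])+p;d=R.apply(H[:3,:3]@d);return o+d*(z-o[2])/d[2]
E
python3 - <<'E'
from h import *
im=cv2.imread("pics/w1.png")[:,:,::-1].copy()
p,R,s=pose();np.set_printoptions(precision=1,suppress=True)
e=wonz(252,129,141,p,R);print("ear-",e,"bar pts",wonz(254,150,177,p,R),wonz(253,255,177,p,R))
red,blue=masks(im)
for b in blobs(red,100):print(b,wonz(*b[1],155,p,R))
print("stems",wonz(92,205,156,p,R),wonz(413,187,156,p,R))
print("disc edges",wonz(202,192,147,p,R),wonz(308,192,147,p,R))
E
```

```text
ear- [451.3  13.7 141. ] bar pts [462.8  17.  177. ] [539.2  31.5 177. ]
(np.int32(1172), array([407.9, 249.8]), ((407.8873596191406, 250.9573211669922), (20.21353530883789, 64.32110595703125), 6.709836959838867)) [524.  173.7 155. ]
(np.int32(743), array([101.4, 255.2]), ((102.50001525878906, 256.0), (42.44373321533203, 20.372989654541016), 75.96376037597656)) [ 582.3 -100.   155. ]
stems [ 534.8 -109.1  156. ] [466.8 155.6 156. ]
disc edges [507.4 -16.1 147. ] [491.1  67.4 147. ]
```

Everything agrees to within a few mm. Centring, then lowering to straddle the bar.

Emit:
send_rows(plan="0.2 0.3 1 -0.7; 0 0 2 0; 0 0 2 0; 0 0 1.8 0; 0 0 1 0; 0 0 0 0")

```text
time_s: 3.15
ee_pos: [502.8, 25.4, 166.3]
tcp_rot: [-0.102, 0.995, 0.0, -0.001]
ft_force: [0.8, -0.4, 0.1]
gripper_width: 42.5
```

Run:
```python
from h import *
st();cv2.imwrite("pics/w2.png",r.grab_frame("wrist")[:,:,::-1])
```

```text
t 3.15 p [502.8  25.4 166.3] yaw -168.3 tilt 0.1 F [ 0.8 -0.4  0.1] T [-0.02 -0.02 -0.04] w 42.5 q [-0.04  0.17  1.98 -0.    0.99 -1.81]
```

View pics/w2.png

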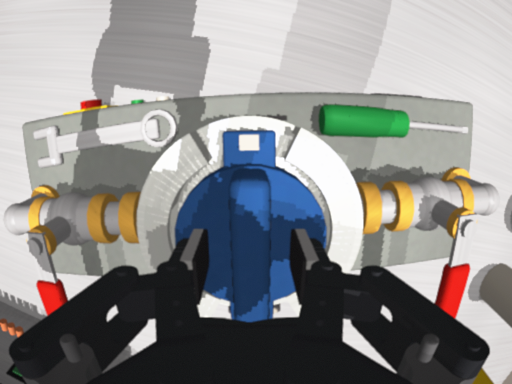

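The bar runs straight between the fingers, centred at column 250 or so, and both fingertips are above the disc. Closing gently.

Emit:
send_rows(plan="0 0 0 0; 0 0 0 0; 0 0 0 0; 0 0 0 0; 0 0 0 0", gripper=1, squeeze=30)

```text
time_s: 3.82
ee_pos: [504.4, 25.8, 167.6]
tcp_rot: [-0.103, 0.995, -0.0, 0.001]
ft_force: [1.1, 0.5, 0.8]
gripper_width: 17.4
```

```bash
python3 -c "
from h import *
st()"
```

```text
t 3.83 p [504.4  25.8 167.6] yaw -168.2 tilt 0.1 F [1.1 0.5 0.8] T [-0.04 -0.21  0.03] w 17.4 q [-0.04  0.17  1.98 -0.    0.99 -1.81]
```

The bar is gripped: 17.4 mm opening against its 18 mm width. Pressing down.

Emit:
send_rows(plan="0 0 0.4 0; 0 0 0.4 0; 0 0 0.3 0; 0 0 0 0")

```text
time_s: 4.32
ee_pos: [504.7, 25.8, 157.7]
tcp_rot: [-0.103, 0.995, -0.0, 0.001]
ft_force: [-1.5, -0.4, 10.2]
gripper_width: 17.1
```

Emit:
send_rows(plan="0 0 0.2 0; 0 0 0.1 0; 0 0 0 0")

```text
time_s: 4.7
ee_pos: [504.7, 25.8, 155.3]
tcp_rot: [-0.103, 0.995, -0.0, 0.001]
ft_force: [-1.6, -0.0, 12.0]
gripper_width: 17.1
```

Run:
```python
from h import *
st();cv2.imwrite("pics/w3.png",r.grab_frame("wrist")[:,:,::-1])
```

```text
t 4.70 p [504.7  25.8 155.3] yaw -168.2 tilt 0.1 F [-1.6 -0.  12. ] T [-0.03  0.47  0.04] w 17.1 q [-0.04  0.19  1.99  0.    0.97 -1.81]
```

View pics/w3.png

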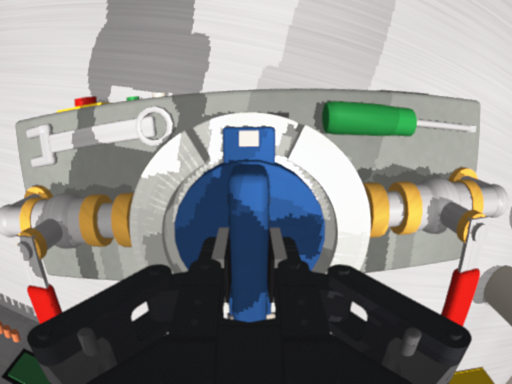

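Down 12.3 mm at 12 N. One millimetre more, then I'll start turning in small steps and watch the forces.

Emit:
send_rows(plan="0 0 0.1 0; 0 0 0 4; 0 0 0 6; 0 0 0 6; 0 0 0 6; 0 0 0 0")

```text
time_s: 5.5
ee_pos: [505.5, 26.2, 154.8]
tcp_rot: [0.09, 0.996, 0.001, 0.002]
ft_force: [-2.1, 0.8, 13.9]
gripper_width: 17.2
```

```bash
python3 -c "
from h import *
st()"
```

```text
t 5.50 p [505.5  26.2 154.8] yaw 169.7 tilt 0.2 F [-2.1  0.8 13.9] T [ 0.11  0.29 -0.22] w 17.2 q [-0.03  0.19  1.99  0.    0.96 -1.43]
```

It's turning freely, with a moment of 0.2 N m. Continuing.

Emit:
send_rows(plan="0 0 0 8; 0 0 0 8; 0 0 0 8; 0 0 0 8; 0 0 0 8; 0 0 0 0")

```text
time_s: 6.25
ee_pos: [505.6, 26.1, 154.8]
tcp_rot: [0.425, 0.905, 0.001, 0.001]
ft_force: [-1.2, 1.4, 13.6]
gripper_width: 17.1
```

```bash
python3 -c "
from h import *
st()"
```

```text
t 6.25 p [505.6  26.1 154.8] yaw 129.7 tilt 0.2 F [-1.2  1.4 13.6] T [ 0.16  0.41 -0.26] w 17.1 q [-0.03  0.19  1.99  0.    0.96 -0.73]
```

Emit:
send_rows(plan="0 0 0 7; 0 0 0 7; 0 0 0 6; 0 0 0 4; 0 0 0 1; 0 0 0 0; 0 0 0 0")

```text
time_s: 7.12
ee_pos: [506.0, 25.9, 154.9]
tcp_rot: [0.61, 0.792, 0.001, 0.002]
ft_force: [0.2, 0.2, 12.9]
gripper_width: 16.9
```

Run:
```python
from h import *
st();cv2.imwrite("pics/w4.png",r.grab_frame("wrist")[:,:,::-1])
```

```text
t 7.12 p [506.   25.9 154.9] yaw 104.8 tilt 0.3 F [ 0.2  0.2 12.9] T [0.07 0.24 0.1 ] w 16.9 q [-0.03  0.19  1.99  0.    0.96 -0.29]
```

View pics/w4.png

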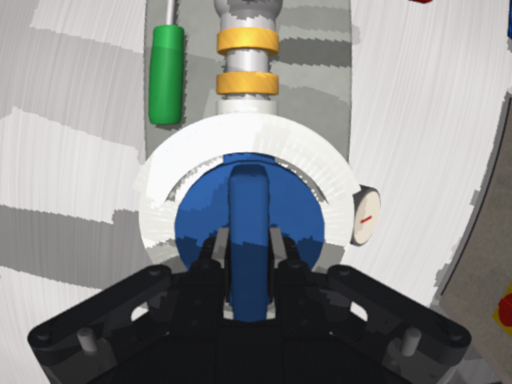

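The bar now lies along the pipe, with its far ear hidden under the lip, and yaw is 104.8° against the pipe's 104°. One more degree, then I'll let the spring raise it.

Emit:
send_rows(plan="0 0 0 1.2; 0 0 0 0; 0 0 -0.3 0; 0 0 -0.3 0; 0 0 0 0; 0 0 0 0")

```text
time_s: 7.92
ee_pos: [505.9, 25.9, 160.2]
tcp_rot: [0.618, 0.786, 0.001, 0.002]
ft_force: [1.0, -0.1, 9.2]
gripper_width: 17.1
```

```bash
python3 -c "
from h import *
st()"
```

```text
t 7.92 p [505.9  25.9 160.2] yaw 103.6 tilt 0.3 F [ 1.  -0.1  9.2] T [ 0.01 -0.04  0.08] w 17.1 q [-0.03  0.18  1.98  0.    0.97 -0.27]
```

It rose 5.3 mm, past the unlocked 122 mm limit, so the ears are in the notches. Releasing; I'll check with pictures afterwards.

Emit:
send_rows(plan="0 0 -0.1 0; 0 0 0 0; 0 0 0 0; 0 0 0 0; 0 0 0 0; 0 0 -2 0; 0 0 -3 0; 0 0 -3 0; 0 0 0 0", gripper=0)

```text
time_s: 9.05
ee_pos: [506.0, 25.7, 242.1]
tcp_rot: [0.619, 0.786, 0.002, 0.003]
ft_force: [0.1, -0.7, -0.2]
gripper_width: 42.7
```

Run:
```python
from h import *
st();p,R,s=pose()
im=r.grab_frame("wrist");cv2.imwrite("pics/w5.png",im[:,:,::-1])
im=r.grab_frame("scene");cv2.imwrite("pics/s5.png",im[:,:,::-1]);
cv2.imwrite("pics/s5z.png",cv2.resize(im[110:235,180:350,::-1],None,fx=4.6,fy=4.6,interpolation=2))
```

```text
t 9.05 p [506.   25.7 242.1] yaw 103.6 tilt 0.4 F [ 0.1 -0.7 -0.2] T [ 0.02 -0.03 -0.01] w 42.7 q [-0.04  0.08  1.92  0.    1.14 -0.27]
```

View pics/w5.png

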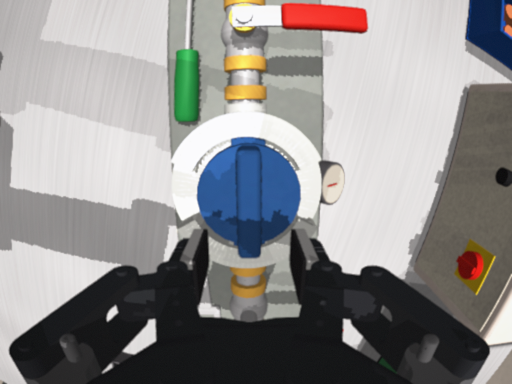

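View pics/s5z.png

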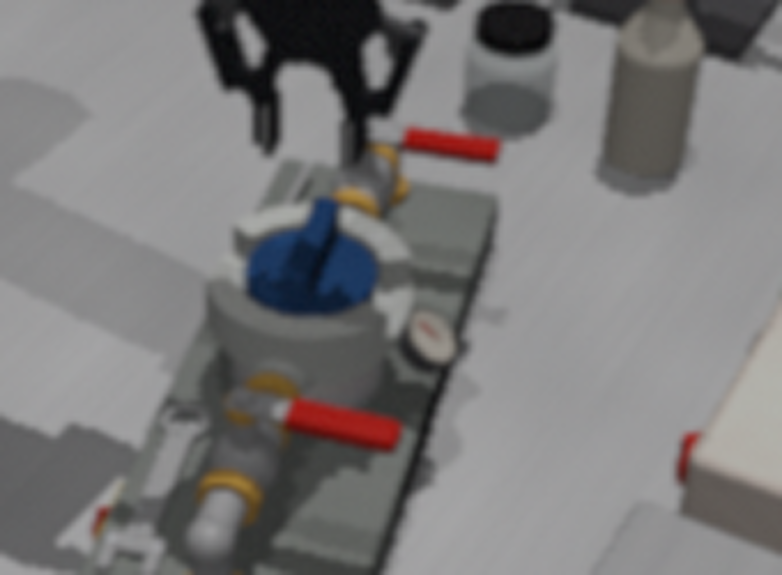

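The wrist view shows the bar along the pipe, with columns 248–249 in line with the pipe at 245 or so. The scene view shows the bar turned and both levers still shut. The cover rose while held to about 125.6 mm with 9 N of spring force still on the tool, so it isn't caught under the 122 mm lip. Now the right valve: closed fingers, on the lever's inner side.

Run:
```python
from h import *
print(plan([597.2,-64.3,242],104,3))
```

```text
-3.65 2.33 -0.11 -0.1; -3.66 2.32 -0.11 -0.1; -3.67 2.31 -0.11 -0.1
```

Emit:
send_rows(plan="-3.6 2.3 0 0; -3.6 2.3 0 0; -3.7 2.3 0 0; 0 0 2.5 0; 0 0 2.5 0; 0 0 0 0", gripper=1)

```text
time_s: 9.9
ee_pos: [593.1, -63.5, 184.6]
tcp_rot: [0.619, 0.786, -0.002, -0.004]
ft_force: [-0.0, -0.2, -0.9]
gripper_width: 0.2
```

Run:
```python
from h import *
st();p,R,s=pose()
im=r.grab_frame("wrist");cv2.imwrite("pics/w6.png",im[:,:,::-1])
im=r.grab_frame("scene");
cv2.imwrite("pics/s6z.png",cv2.resize(im[110:235,180:350,::-1],None,fx=4.6,fy=4.6,interpolation=2))
```

```text
t 9.90 p [593.1 -63.5 184.6] yaw 103.6 tilt 0.5 F [-0.  -0.2 -0.9] T [ 0.03  0.04 -0.01] w 0.2 q [-0.18  0.32  1.75  0.    1.08 -0.42]
```

View pics/w6.png

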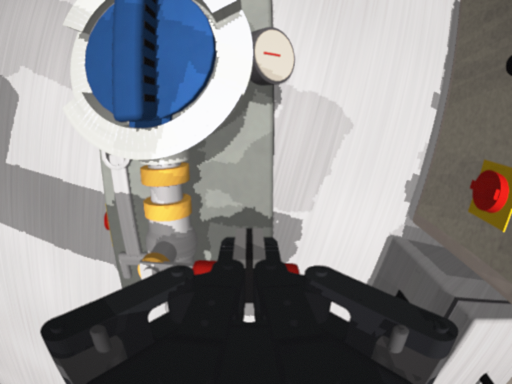

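View pics/s6z.png

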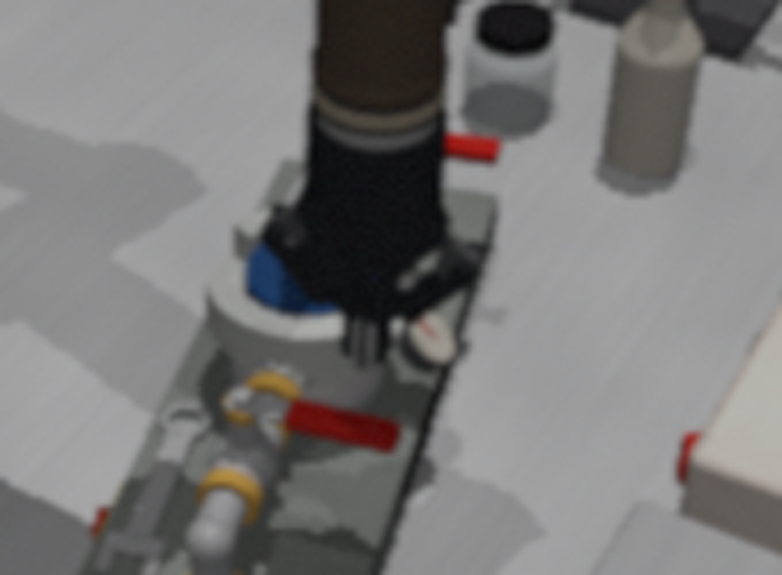

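The fingers are above the deck on the lever's inner side. The lever shows red behind them at (205–300,268) in the wrist view. I'll let the arm settle and read again before lowering.

Emit:
send_rows(plan="0 0 0 0; 0 0 0 0")

```text
time_s: 10.25
ee_pos: [597.2, -63.9, 190.6]
tcp_rot: [0.619, 0.786, 0.001, 0.001]
ft_force: [-0.2, 0.2, 0.6]
gripper_width: 0.1
```

Run:
```python
from h import *
st();p=pose()[0]
print(plan([597.2,-64.3,152],104,2))
a=np.radians(14);X=np.array([np.cos(a),np.sin(a)]);Y=np.array([-np.sin(a),np.cos(a)])
d=p[:2]-[502.7,25.5];print("unit xy",d@X,d@Y)
```

```text
t 10.25 p [597.2 -63.9 190.6] yaw 103.6 tilt 0.1 F [-0.2  0.2  0.6] T [ 0.01 -0.02 -0.03] w 0.1 q [-0.18  0.32  1.74  0.    1.08 -0.42]
-0.02 -0.00 1.93 -0.2; -0.02 -0.00 1.93 -0.2
unit xy 70.05562672960765 -109.65505472705374
```

Settled exactly on target. Going down 38 mm, then edging towards the lever.

Emit:
send_rows(plan="0 0 1.9 0; 0 0 1.9 0; 0 0 0 0; 0 0 0 0; -0.4 0 0 0; -0.4 0 0 0; 0 0 0 0; 0 0 0 0")

```text
time_s: 11.25
ee_pos: [598.4, -71.8, 151.5]
tcp_rot: [0.619, 0.786, 0.0, 0.0]
ft_force: [-0.1, -0.0, 0.5]
gripper_width: -0.1
```

Run:
```python
from h import *
st()
```

```text
t 11.25 p [598.4 -71.8 151.5] yaw 103.6 tilt 0.0 F [-0.1 -0.   0.5] T [ 0.03 -0.02 -0.01] w -0.1 q [-0.19  0.37  1.76  0.    1.01 -0.43]
```

Emit:
send_rows(plan="-0.3 0 0 0; -0.74 0.19 0 6; -0.74 0.19 0 6; -0.74 0.19 0 6; -0.74 0.19 0 6; 0 0 0 0")

```text
time_s: 12.0
ee_pos: [608.6, -103.1, 151.1]
tcp_rot: [0.768, 0.64, -0.0, -0.001]
ft_force: [-1.6, 0.8, 0.5]
gripper_width: 0.2
```

Run:
```python
from h import *
st();im=r.grab_frame("scene");
cv2.imwrite("pics/s7z.png",cv2.resize(im[110:235,180:350,::-1],None,fx=4.6,fy=4.6,interpolation=2))
```

```text
t 12.00 p [ 608.6 -103.1  151.1] yaw 79.6 tilt 0.1 F [-1.6  0.8  0.5] T [ 0.21  0.09 -0.01] w 0.2 q [-0.24  0.39  1.72  0.    1.03 -0.06]
```

View pics/s7z.png

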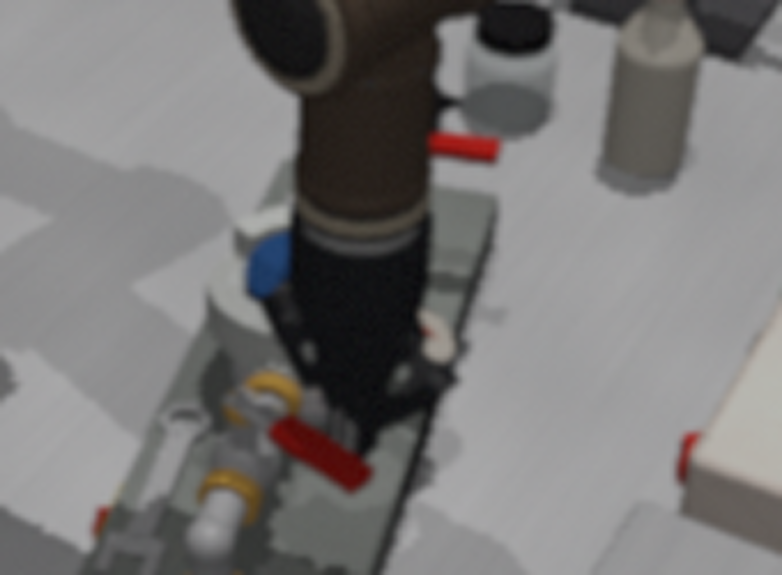

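The scene view shows the right lever swinging with the fingers, its red tip now at about (355,480) in the zoom. Continuing the arc.

Emit:
send_rows(plan="-0.74 0.19 0 6; -0.74 0.19 0 6; -0.74 0.19 0 6; -0.74 0.19 0 6; -0.74 0.19 0 6; -0.74 0.19 0 6; -0.74 0.19 0 6; -0.74 0.19 0 6; -0.74 0.19 0 6; -0.74 0.19 0 6; 0 0 0 0; 0 0 0 0")

```text
time_s: 13.55
ee_pos: [580.8, -170.6, 151.5]
tcp_rot: [0.985, 0.171, 0.0, 0.0]
ft_force: [0.6, 0.7, -0.3]
gripper_width: 0.0
```

Run:
```python
from h import *
st();p=pose()[0]
a=np.radians(14);X=np.array([np.cos(a),np.sin(a)]);Y=np.array([-np.sin(a),np.cos(a)])
d=p[:2]-[502.7,25.5];print("unit xy",d@X,d@Y)
im=r.grab_frame("scene");
cv2.imwrite("pics/s8z.png",cv2.resize(im[110:265,180:350,::-1],None,fx=3.8,fy=3.8,interpolation=2))
```

```text
t 13.55 p [ 580.8 -170.6  151.5] yaw 19.7 tilt 0.1 F [ 0.6  0.7 -0.3] T [ 0.13 -0.1   0.  ] w 0.0 q [-0.36  0.37  1.75 -0.    1.01  0.87]
unit xy 28.310567493522296 -209.14738666200884
```

View pics/s8z.png

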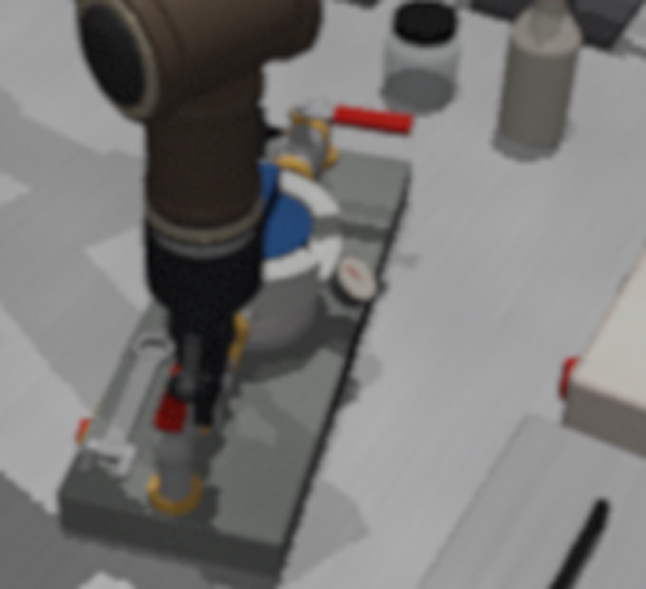

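The lever is nearly along the pipe, but the finger face is still about 6 mm short of the fully open position. Pushing on in small steps.

Emit:
send_rows(plan="-0.3 0 0 0; -0.3 0 0 0; -0.1 0 0 0; 0 0 0 0; 0 0 0 0")

```text
time_s: 14.22
ee_pos: [577.0, -172.4, 151.8]
tcp_rot: [0.985, 0.17, 0.004, 0.0]
ft_force: [8.8, 3.5, -3.9]
gripper_width: 0.1
```

Run:
```python
from h import *
st();p=pose()[0]
a=np.radians(14);X=np.array([np.cos(a),np.sin(a)]);Y=np.array([-np.sin(a),np.cos(a)])
d=p[:2]-[502.7,25.5];print("unit xy",d@X,d@Y)
```

```text
t 14.22 p [ 577.  -172.4  151.8] yaw 19.5 tilt 0.5 F [ 8.8  3.5 -3.9] T [ 0.55 -1.43 -0.06] w 0.1 q [-0.36  0.36  1.77  0.    1.01  0.86]
unit xy 24.178870542540547 -209.94404995075612
```

A 9.5 N reaction with little travel means the lever is on its stop. Backing off and going up, then over to the left lever with the tool turned back.

Emit:
send_rows(plan="1.2 0 0 0; 0.5 0 -2 0; 0 0 -4 0; 0 0 -4 0; 0 0 0 0; 0 0 0 0")

```text
time_s: 14.98
ee_pos: [588.9, -167.2, 250.5]
tcp_rot: [0.985, 0.17, -0.001, -0.0]
ft_force: [0.5, 1.0, 0.0]
gripper_width: -0.0
```

Run:
```python
from h import *
st()
a=np.radians(14);X=np.array([np.cos(a),np.sin(a)]);Y=np.array([-np.sin(a),np.cos(a)])
g=np.array([502.7,25.5])+70*X+110*Y;print(g)
print(plan([g[0],g[1],250],104,10))
p,R,s=pose();im=r.grab_frame("wrist");cv2.imwrite("pics/w9.png",im[:,:,::-1])
```

```text
t 14.97 p [ 588.9 -167.2  250.5] yaw 19.6 tilt 0.1 F [0.5 1.  0. ] T [0.02 0.06 0.05] w -0.0 q [-0.35  0.28  1.66 -0.    1.2   0.88]
[544.00929232 149.16706258]
0.64 -3.13 0.00 -8.4; 1.09 -3.00 0.00 -8.4; 1.52 -2.81 0.00 -8.4; 1.92 -2.56 0.00 -8.4; 2.27 -2.25 0.00 -8.4; 2.58 -1.89 0.00 -8.4; 2.83 -1.49 0.00 -8.4; 3.01 -1.06 0.00 -8.4; 3.14 -0.61 0.00 -8.4; 3.19 -0.14 0.00 -8.4
```

View pics/w9.png

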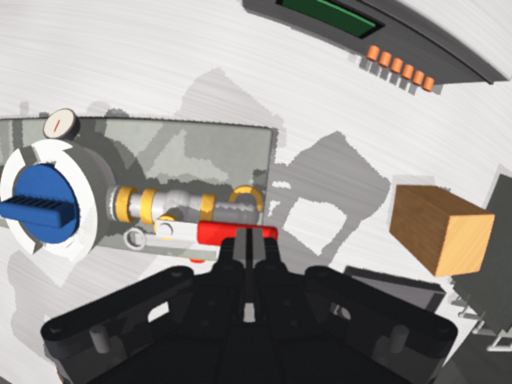

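The right lever now lies along the pipe, with red from (197,228) to (277,235), parallel to the pipe's fittings. Moving to the left lever's inner side.

Emit:
send_rows(plan="0.6 -3.1 0 -8.4; 1.1 -3 0 -8.4; 1.5 -2.8 0 -8.4; 1.9 -2.6 0 -8.4; 2.3 -2.3 0 -8.4; 2.6 -1.9 0 -8.4; 2.8 -1.5 0 -8.4; 3 -1.1 0 -8.4; 3.1 -0.6 0 -8.4; 3.2 -0.1 0 -8.4; 0 0 2.5 0; 0 0 2.5 0; 0 0 0 0; 0 0 0 0; 0 0 0 0")

```text
time_s: 16.9
ee_pos: [545.8, 149.2, 202.3]
tcp_rot: [0.619, 0.786, 0.001, 0.001]
ft_force: [-0.4, -0.2, -0.2]
gripper_width: 0.1
```

Run:
```python
from h import *
st();p=pose()[0]
print(plan([544,149.2,152],104,3))
r_=r.grab_frame("wrist");cv2.imwrite("pics/w10.png",r_[:,:,::-1])
```

```text
t 16.90 p [545.8 149.2 202.3] yaw 103.6 tilt 0.1 F [-0.4 -0.2 -0.2] T [-0.03 -0.04 -0.05] w 0.1 q [ 0.19  0.24  1.81 -0.    1.09 -0.05]
0.02 -0.06 1.68 -0.1; 0.02 -0.06 1.68 -0.1; 0.02 -0.06 1.68 -0.1
```

View pics/w10.png

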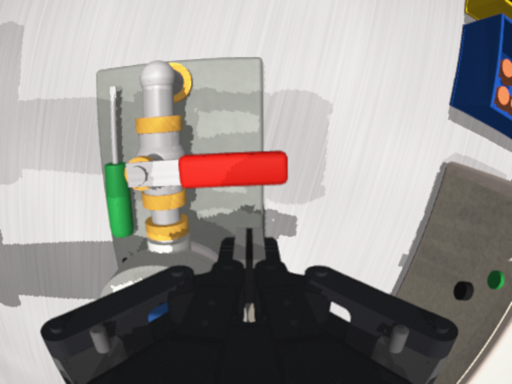

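The left lever is shut, at (180–287,168) in the wrist view. The fingertips, at about column 250, are on its housing side and clear of it. Lowering and swinging.

Emit:
send_rows(plan="0 0 1.7 0; 0 0 1.7 0; 0 0 1.6 0; 0 0 0 0; 0 0 0 0; 0.4 0 0 0; 0.4 0 0 0; 0.3 0 0 0; 0.74 0.19 0 -6; 0.74 0.19 0 -6; 0.74 0.19 0 -6; 0 0 0 0")

```text
time_s: 18.45
ee_pos: [540.4, 182.7, 151.5]
tcp_rot: [0.488, 0.873, -0.0, 0.0]
ft_force: [0.5, -1.0, 0.4]
gripper_width: 0.0
```

Run:
```python
from h import *
st();r_=r.grab_frame("wrist");cv2.imwrite("pics/w11.png",r_[:,:,::-1])
```

```text
t 18.45 p [540.4 182.7 151.5] yaw 121.6 tilt 0.0 F [ 0.5 -1.   0.4] T [-0.17 -0.01  0.03] w 0.0 q [ 0.25  0.31  1.84 -0.    0.99 -0.3 ]
```

View pics/w11.png

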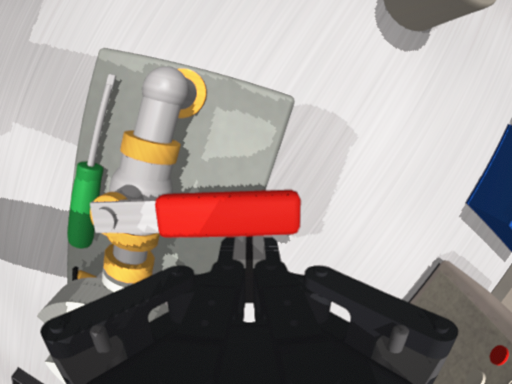

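The lever is against the fingers and turning with them, square to the tool. Continuing.

Emit:
send_rows(plan="0.74 0.19 0 -6; 0.74 0.19 0 -6; 0.74 0.19 0 -6; 0.74 0.19 0 -6; 0.74 0.19 0 -6; 0.74 0.19 0 -6; 0.74 0.19 0 -6; 0.74 0.19 0 -6; 0.74 0.19 0 -6; 0.74 0.19 0 -6; 0.74 0.19 0 -6; 0 0 0 0; 0 0 0 0")

```text
time_s: 20.12
ee_pos: [482.1, 236.9, 151.4]
tcp_rot: [-0.065, 0.998, 0.0, -0.0]
ft_force: [-0.2, 0.3, 0.6]
gripper_width: 0.1
```

Run:
```python
from h import *
st();p=pose()[0]
a=np.radians(14);X=np.array([np.cos(a),np.sin(a)]);Y=np.array([-np.sin(a),np.cos(a)])
d=p[:2]-[502.7,25.5];print("unit xy",d@X,d@Y)
```

```text
t 20.12 p [482.1 236.9 151.4] yaw -172.6 tilt 0.0 F [-0.2  0.3  0.6] T [ 0.06 -0.03 -0.01] w 0.1 q [ 0.38  0.25  1.92  0.    0.97 -1.33]
unit xy 31.167022724543962 210.0755629003852
```

Emit:
send_rows(plan="0.3 0 0 -3; 0.3 0 0 -3; 0.2 0 0 0; 0 0 0 0; 0 0 0 0")

```text
time_s: 20.75
ee_pos: [474.9, 235.7, 151.8]
tcp_rot: [-0.118, 0.993, 0.0, 0.001]
ft_force: [2.9, 2.9, 0.8]
gripper_width: -0.2
```

Run:
```python
from h import *
st();p=pose()[0]
a=np.radians(14);X=np.array([np.cos(a),np.sin(a)]);Y=np.array([-np.sin(a),np.cos(a)])
d=p[:2]-[502.7,25.5];print("unit xy",d@X,d@Y)
```

```text
t 20.75 p [474.9 235.7 151.8] yaw -166.5 tilt 0.1 F [2.9 2.9 0.8] T [ 0.39 -0.34 -0.05] w -0.2 q [ 0.38  0.24  1.93  0.    0.97 -1.43]
unit xy 23.886738560510818 210.631547210861
```

Emit:
send_rows(plan="0.1 0 0 0; 0.1 0 0 0; 0 0 0 0; 0 0 0 0")

```text
time_s: 21.25
ee_pos: [473.2, 235.1, 151.6]
tcp_rot: [-0.118, 0.993, 0.0, 0.001]
ft_force: [4.2, 3.3, 0.4]
gripper_width: 0.0
```

Emit:
send_rows(plan="0.15 0 0 0; 0.15 0 0 0; 0 0 0 0; 0 0 0 0")

```text
time_s: 21.75
ee_pos: [473.0, 235.1, 151.9]
tcp_rot: [-0.118, 0.993, 0.001, 0.005]
ft_force: [9.8, 4.5, -5.3]
gripper_width: -0.0
```

This lever is on its stop too: 11 N with no further travel. Backing off, going up, and moving clear so the top camera sees the unit.

Emit:
send_rows(plan="-1.2 0 0 0; -0.5 0 -2 0; 0 0 -4 0; 0 0 -4 0; 4 0 -2 0; 5 0 -2 0; 5 0 0 0; 4 0 0 0; 0 0 0 0; 0 0 0 0")

```text
time_s: 23.0
ee_pos: [310.9, 195.5, 291.0]
tcp_rot: [-0.118, 0.993, -0.0, -0.0]
ft_force: [-0.0, -0.3, -0.7]
gripper_width: 0.1
```

Run:
```python
from h import *
st()
for n,(x,y) in (("scene",(180,110)),("top",(155,150))):
    im=r.grab_frame(n);cv2.imwrite(f"pics/{n}f.png",im[:,:,::-1]);cv2.imwrite(f"pics/{n}fz.png",cv2.resize(im[y:y+125,x:x+170,::-1],None,fx=4.6,fy=4.6,interpolation=2))
```

```text
t 23.00 p [310.9 195.5 291. ] yaw -166.4 tilt 0.1 F [-0.  -0.3 -0.7] T [ 0.02 -0.    0.02] w 0.1 q [ 0.44 -0.27  2.13 -0.    1.28 -1.36]
```

View pics/topfz.png

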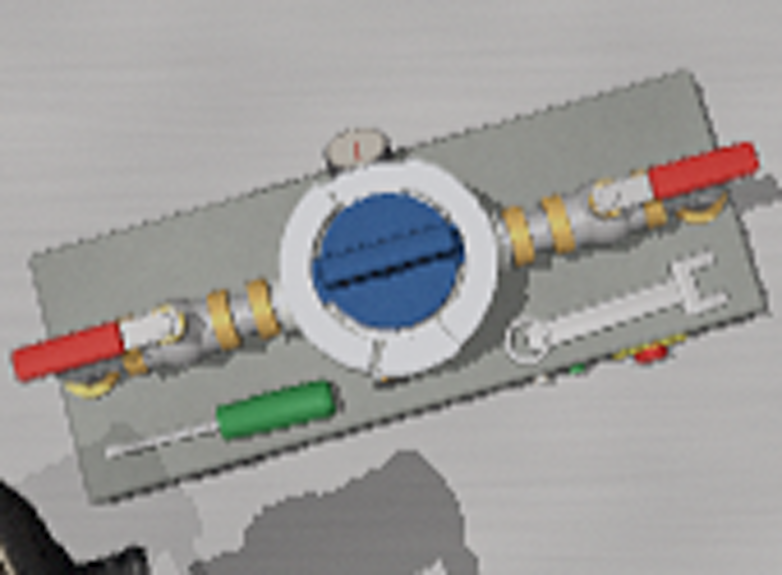

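View pics/scenefz.png

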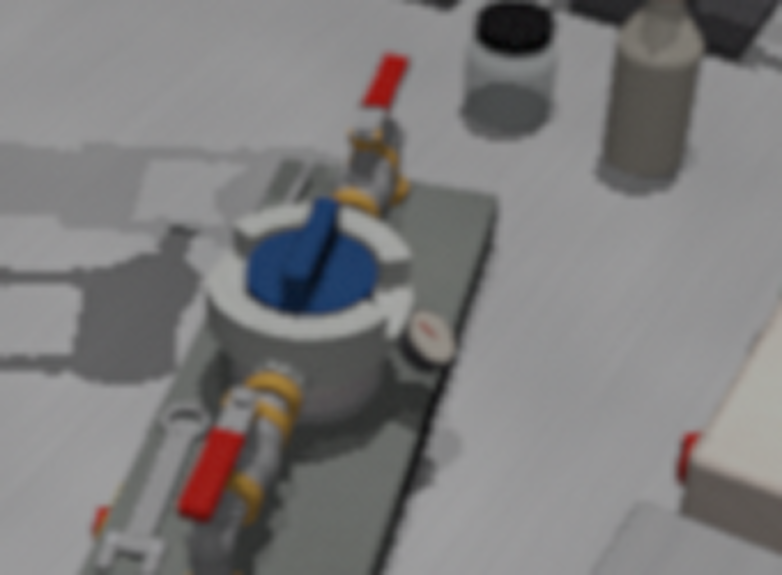

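Both views show the levers along the pipe, the bar along the pipe, and the spanner and screwdriver where they were. I'll put numbers on the angles and the height.

Run:
```python
from h import *
np.set_printoptions(precision=1,suppress=True)
a=np.radians(14);X=np.array([np.cos(a),np.sin(a),0]);Y=np.array([-np.sin(a),np.cos(a),0]);c=np.array([502.7,25.6,0])
ims={n:cv2.imread(f"pics/{n}f.png")[:,:,::-1].copy() for n in("scene","top")}
i0={n:cv2.imread(f"pics/{n}0.png")[:,:,::-1].copy() for n in("scene","top")}
for b in blobs(masks(ims["top"])[0],60):
    q=onz("top",*b[1],155)-c
    if abs(q[0])<150:
        u=np.array([q@X,q@Y]);v=u-[0,140*np.sign(u[1])];print("grip unit",u,"angle from +x deg",np.degrees(np.arctan2(abs(u[1])-140,u[0])))
# disc outline centre (top) vs start and scene blob
T=lambda a,b,z:onz("top",155+(a+.5)/4.6-.5,150+(b+.5)/4.6-.5,z)
l,rr=T(318,275,170),T(462,240,170);d=l-rr;print("bar yaw",np.degrees(np.arctan2(d[1],d[0])),"len",np.linalg.norm(d))
S=lambda a,b:(180+(a+.5)/4.6-.5,110+(b+.5)/4.6-.5)
for z in(166,170):print(z,[proj("scene",(c+s*42*Y)+[0,0,z]) for s in(1,-1)])
print("seen scene: far end top",S(325,202),"near end top",S(298,280))
for n in ims:  # anything else moved?
    df=(np.abs(ims[n].astype(int)-i0[n]).max(2)>60).astype(np.uint8)
    print(n,[ (b[0],b[1]) for b in blobs(df,60)])
```

```text
grip unit [176.9 384.9] angle from +x deg 54.15145940515177
grip unit [   0.6 -200. ] angle from +x deg 89.47136410515147
grip unit [ -1.2 201.1] angle from +x deg 91.10691910579034
bar yaw 101.96220367831798 len 88.8779724991901
166 [(np.float64(249.67394513397323), np.float64(152.09797899519432)), (np.float64(241.56687260696484), np.float64(169.5200544190935))]
170 [(np.float64(249.6925249189913), np.float64(151.02055452137836)), (np.float64(241.5675363805334), np.float64(168.42851479875358))]
seen scene: far end top (250.26086956521738, 153.52173913043478) near end top (244.3913043478261, 170.47826086956522)
scene [(np.int32(192), array([86.9,  3.7])), (np.int32(367), array([213.6,  12.5])), (np.int32(622), array([216.1,  53.9])), (np.int32(69), array([229.5,  37. ])), (np.int32(605), array([153.1,  90.7])), (np.int32(70), array([263.6, 127.3])), (np.int32(105), array([277.7, 141.2])), (np.int32(527), array([207.4, 178.4])), (np.int32(85), array([151.2, 166.1])), (np.int32(2525), array([ 90.3, 246.2])), (np.int32(126), array([255.3, 201.7])), (np.int32(202), array([226.4, 213.1]))]
top [(np.int32(177), array([281.4, 171.9])), (np.int32(203), array([306.4, 187.3])), (np.int32(177), array([184.6, 199.3])), (np.int32(83), array([243.5, 223. ])), (np.int32(219), array([171.1, 225.8])), (np.int32(6971), array([144.5, 318.1])), (np.int32(3409), array([350.6, 306.6])), (np.int32(4057), array([477.2, 353.3])), (np.int32(4785), array([283.2, 352.2]))]
```

View pics/topf.png

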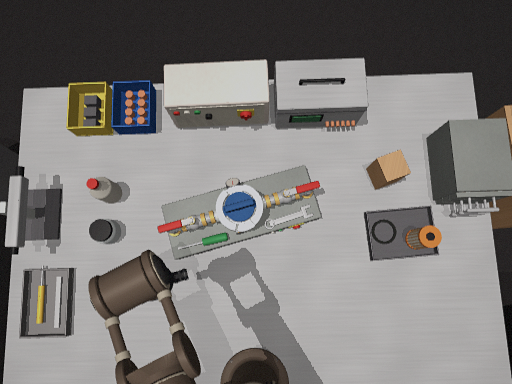

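The levers read 89.5° and 91.1°, and the bar is within about 2° of the pipe. The scene-camera height is ambiguous: a couple of pixels of calibration bias against about 1 px between locked and unlocked. I'll cancel that bias using the start picture, where the bar's height is known.

Run:
```python
from h import *
c=np.array([502.7,25.6,0])
# fixed reference: bar's blue silhouette uppermost row at subpixel, before and after
for f,yaw,z in(("scene0",12.1,177),("scenef",103.5,170),("scenef",103.5,166)):
    im=cv2.imread(f"pics/{f}.png").astype(float)
    crop=im[145:185,225:272]; 
    u=np.array([np.cos(np.radians(yaw)),np.sin(np.radians(yaw)),0]);w=np.array([-u[1],u[0],0])
    P=[proj("scene",c+a*42*u+b*9*w+[0,0,z]) for a in(1,-1) for b in(1,-1)]
    print(f,z,"bar top corners predicted",np.round(P,1).tolist())
for f in("scene0","scenef"):
    im=cv2.imread(f"pics/{f}.png");cv2.imwrite(f"pics/{f}bar.png",cv2.resize(im[143:188,222:276],None,fx=13,fy=13,interpolation=cv2.INTER_NEAREST))
```

```text
scene0 177 bar top corners predicted [[260.6, 158.7], [258.8, 162.4], [233.0, 152.9], [230.9, 156.5]]
scenef 170 bar top corners predicted [[246.9, 150.5], [252.7, 151.6], [238.4, 167.8], [244.5, 169.0]]
scenef 166 bar top corners predicted [[246.9, 151.6], [252.7, 152.7], [238.4, 168.9], [244.5, 170.1]]
```

View pics/scene0bar.png

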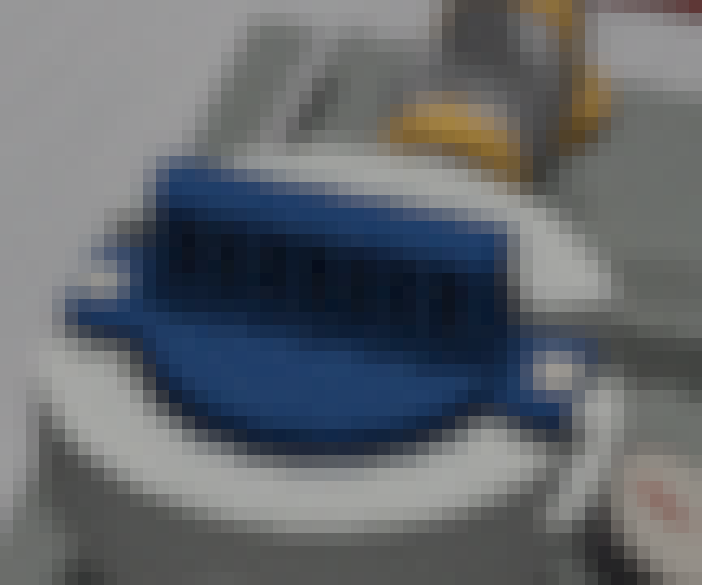

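View pics/scenefbar.png

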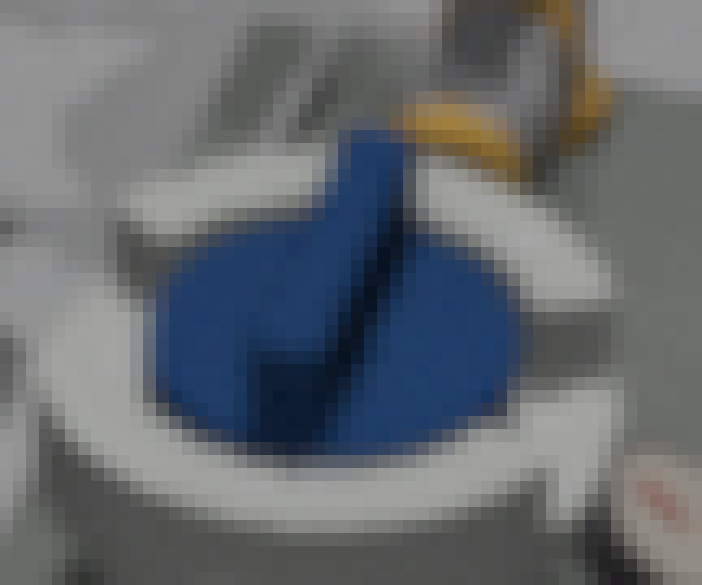

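Corrected by the start picture's bias (about +1.7 px), the bar's top should sit at row 152.7 if locked or 153.8 if not. It's seen at 152.9, so the cover is locked. That agrees with the force evidence, and the arm is clear of everything, so I'm handing in.

```bash
python3 -c "
from h import *
st();print(r.close_job())"
```

```text
t 23.10 p [311.5 195.8 291.2] yaw -166.4 tilt 0.1 F [-0.4  0.2  0.3] T [-0.02 -0.01  0.03] w -0.4 q [ 0.44 -0.27  2.13 -0.    1.28 -1.36]
the job is handed in; nothing more can be done
None
```

The cover is locked in its notches and both valves are fully open. I handed the job in at 23.1 s of the 58 s allowed; no verdict is reported back.

**What I did:** I gripped the cover's bar at about 30 N and pressed it down about 13 mm, with 12–14 N on the wrist. I then turned it clockwise a quarter turn, with the wrist moment staying below about 0.5 N m, and let the spring raise it before letting go. After that I swung the right lever and then the left to their stops with the closed fingers, pushing with 9–12 N at most.

**Last checks:**
- **Levers:** the top camera puts the right one at 89.5° and the left at 91.1°.
- **Cover angle:** the bar lies within about 2° of the pipe.
- **Cover height:** it rose to about 125.6 mm while still held, with 9 N of spring force left, so it wasn't caught under the lip. The final camera check was ambiguous at first because of a 1–2 pixel calibration bias. After correcting for that with the start picture, it fits the locked height (row 152.9 seen; 152.7 expected if locked, 153.8 if not). That margin is only about 1 pixel, so the force reading is the stronger evidence.
- **Other things:** the start and end pictures show none of the other items moved, and the arm was clear of everything at hand-in.

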